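# Wedge the rocking controller box steady

### The job

The controller box rocks, because one side of its board has no feet and hangs clear of the table. Push the loose wooden wedge along the table, thin end first, under the middle part of that overhanging side until it is snug, without shoving the box along, then press down firmly on the bare margin of the board above it to make sure that the box no longer dips; if it dips, push the wedge further in and press again. Do not pick anything up, leave the other things where they are, and finish with the hand clear and the wedge left in place.

Things in the scene. Friction and masses are not known exactly. Their poses are not given: they have to be found in the camera images.
- controller: Loose orange box (1.2 to 1.9 kg) on a plywood board; origin on the table under the board's centre, z up. Board 260 (x) by 200 (y) by 12 mm, top 26 mm up. Housing y -50 to +95 mm, x +-110 mm, up to 76 mm high; the board's -y margin (y -100 to -50) is bare. It stands level on two feet at its +y side and a batten along x (y +-6 mm); the -y side, y -6 to -100 mm, overhangs 14 mm above the table.
- overhang_edge (a point): Middle of the lower edge of the board's overhanging side (controller frame 0, -100, 14 mm at rest). Unsupported, a press on the bare margin tips this edge down 14 mm to the table (0.15 rad); let go, the box falls back level. With the wedge snug the edge dips under 2 mm.
- press_point (a point): Point on the top of the board's bare margin above the overhang (controller frame 0, -85, 26 mm): where to press. Unsupported, 4 to 8 N here tips the box; a fair test is 12 to 18 N.
- wedge: Loose wooden wedge (50 to 100 g), 140 mm long (y), 60 mm wide (x), origin at its underside's centre. The top slopes evenly from 26 mm high at the butt (y -70) to 2 mm at the thin end (y +70), which starts 15 to 75 mm from the overhanging side, turned up to 0.3 rad from square to it.
- wedge_point (a point): Middle of the wedge's thin end, at the table. Snug is about 70 mm in past the board's edge; at 94 mm in it meets the batten.
- wedge_butt (a point): Centre of the wedge's upright butt face (60 mm wide, 26 mm high), 13 mm up: where to push. Loose, it slides with about 0.5 N; the force rises when the slope meets the board, 2 to 4 N is snug, and over 6 N may shift the box.
- offcut: Bystander: rectangular block of the same wood, 45 by 100 (along its y) by 26 mm, lying beside the wedge. Origin at the underside's centre.
- bottle: Bystander: closed clear plastic bottle, 66 mm across, 190 mm tall, standing. Origin at the underside's centre.
- screwdriver: Bystander: screwdriver lying on the table, about 200 mm long. Origin near its middle.
Mind the look-alikes: they are no part of the job. What is shaped like the wedge but purple is not meant.

How it is judged:
By the outcome, as a careful person would: the job done as asked, in the order asked, and still so for the second after the job is handed in, with the robot touching nothing.
It also fails if it takes over 51 s, if anything falls off the work surface, if the arm or the gripper's body presses on something with over 40 N, if the wrist force passes 120 N, or if a joint passes its speed limit or range.

### The arm

A 6-joint arm with a two-finger parallel gripper is mounted at the origin on the work surface. World frame = base frame: x ahead of the robot, y to its left, z up, the work surface at z = 0. Lengths are in mm, angles in rad, forces in N, time in s.
With the tool pointing down it reaches from about 400 to 925 mm from the base axis. Payload 12.5 kg.
Tool frame: the origin (TCP) lies between the finger pads; the fingertips stand 14 mm ahead of it and the grasp point (between the pads) lies 5 mm behind it; x points along the fingers, y is the direction in which the jaws open and shut, and the axes are right-handed (so a half turn about x gives the same grasp; the last joint's range is limited). The gripper opens to 95 mm and grips with 3 to 60 N. Pads are 20 mm wide; open, the fingers measure 119 mm over their backs; the gripper's body (75 mm by 180 mm) begins 59 mm behind the grasp point.
Start: joints at [-1.387, 0.491, 1.559, -0, 1.092, -0.106], TCP at [178.623, -598.948, 228.661] pointing down, gripper open.
Joint ranges: [-3.1, 3.1], [-0.84, 2.19], [0.05, 2.79], [-1.13, 4.28], [0.06, 2.93], [-2.69, 2.69]. Speed limits (rad/s): [2.22, 2.22, 2.79, 3.14, 3.14, 3.14].

### API

Orientations are given as [roll, pitch, yaw] about the fixed x, y, z axes, in that order (R = Rz(yaw) Ry(pitch) Rx(roll)).
In Python, from cell import env, cams gives the robot as it stands.
- The arm moves only by the tool carry_out, never from a script. Its arguments are lists of equal length, an entry for each row: "grip": the closure, from -1 (fully open) to 1 (shut); "linear": the shift along the tool's x, y, z scaled (see below), a list of three; "turn": the turn about the tool's x scaled (see below). In form: {"grip": [grip, ...], "linear": [[tx, ty, tz], ...], "turn": [turn, ...]}. A call has 1 to 5 rows; each row shifts and turns the commanded pose from where the row before left it, along the tool's axes as they then stand; what a row does not reach is not made up. The controller multiplies each number of a shift by 0.5 m and each number of a turn by 180 degrees. A row lasts 1/10 s, in which the tool goes at most 50 mm and 8.59 degrees, less where a joint would pass 70% of its speed; a pose out of reach is approached as far as the arm can. A call with a number of a shift or a turn outside -1 to 1 is refused whole. A call with a gripper value outside its range is refused whole. The fingers move at their own pace and stop on an object; the grip force is fixed at half the most. Time passes only in rows, so rows that do not move let the fingers close. It gives the time, the measured TCP pose, the force and the opening at its end, in the units of the state.
- env.state(): the state, without advancing time (a new reading comes with each control period).
- cams.read_camera(name): name is "side" or "top"; returns the picture (420x560x3 uint8, blue, green, red); there is no depth.
- cams.camera_info(name): a dict with "fx", "fy", "cx", "cy" (pixels), "dist" ([k1, k2, p1, p2, k3] as OpenCV has them; the pictures are not rectified), "view" (4x4, takes a point from world to camera coordinates). Camera axes: x right, y down, z forward; pixel columns grow to the right and rows downward; lengths in mm; the calibration is good to about 2 mm. A picture is of the moment at which its call begins. camera_info takes no time and is no camera call.
- env.job_done(): hands the job in, once; it reports no verdict.
The state is a dict: "t": time; "joints": joint angles; "qvel": joint speeds; "tau": joint torques, N m; "eef_pos": TCP position; "tcp_rot": TCP orientation; "ft_force": force on the tool from outside, world axes, zero at the start; "moment": the same for the moment, N m; "opening": opening from 0.0 (shut) to 1.0 (fully open).
Only numpy, scipy, OpenCV 4.12 (cv2) and the standard library are available. Lean on these libraries where they do the work, as an engineer would, in place of code of your own. Each camera call takes 0.05 s, during which the arm holds its last target. There are 200 camera calls.

## Working session

There is one attempt and no reset: what is moved stays moved. The work goes in short steps, Python scripts to look and compute and a tool call to move; the robot and the scene stay as the last step left them, time stands still between calls to the robot, and variables do not carry over. Pictures are saved under pics/ and viewed, about 8 in all and at most 12, crops included, and the job is handed in when it is done.

Besides the shell and the picture viewer there is one more tool, called after "Request:" by a JSON object that holds its "name" and its "arguments". carry_out: Moves the arm, as the interface text tells. Shifts and turns lie within -1 to 1; 1 stands for 0.5 m of shift or 180 degrees of turn. Its arguments: {"type":"object","properties":{"grip":{"type":"array"},"linear":{"type":"array"},"turn":{"type":"array"}},"required":["grip","linear","turn"]}

```bash
mkdir -p pics; ls; python3 - <<'E'
from cell import env,cams
import cv2
for n in("top","side"):
    cv2.imwrite(f"pics/{n}0.png",cams.read_camera(n)); i=cams.camera_info(n); print(n,{k:i[k] for k in i})
print(env.state())
E
```

```text
pics
top {'fx': 399.7431723402341, 'fy': 399.7431723402341, 'cx': 276.38452225376983, 'cy': 207.46788315239345, 'dist': array([-0.1140289,  0.       ,  0.       ,  0.       ,  0.       ]), 'view': array([[-2.79757542e-02, -9.99449384e-01, -1.78405736e-02,
         3.66067303e+01],
       [-9.94291805e-01,  2.96608613e-02, -1.02489222e-01,
         5.92547473e+02],
       [ 1.02961956e-01,  1.48715228e-02, -9.94574117e-01,
         1.20202010e+03],
       [ 0.00000000e+00,  0.00000000e+00,  0.00000000e+00,
         1.00000000e+00]])}
side {'fx': 455.0611733199578, 'fy': 455.0611733199578, 'cx': 285.1447306297221, 'cy': 218.65522351226008, 'dist': array([-0.05814537,  0.        ,  0.        ,  0.        ,  0.        ]), 'view': array([[-6.90290561e-01, -7.23371692e-01, -1.52426089e-02,
         4.35306367e+02],
       [-4.09197805e-01,  4.07685242e-01, -8.16302578e-01,
         2.99681713e+02],
       [ 5.96704364e-01, -5.57248723e-01, -5.77423383e-01,
         8.00144991e+02],
       [ 0.00000000e+00,  0.00000000e+00,  0.00000000e+00,
         1.00000000e+00]])}
{'t': 0.1, 'joints': array([-1.38657245e+00,  4.91496638e-01,  1.55938732e+00,  1.40148885e-05,
        1.09168863e+00, -1.05584764e-01]), 'qvel': array([-6.45623593e-04, -7.69889711e-05, -1.94783911e-03,  9.86053511e-04,
        3.07006630e-04, -3.67645865e-04]), 'tau': array([ 3.74797324e-03, -6.13621116e+01, -2.58606684e+01,  6.94505498e-02,
        4.69923019e-02, -4.67921041e-05]), 'eef_pos': array([ 178.60319755, -598.73153627,  228.12222678]), 'tcp_rot': array([-1.68906557,  1.56981632,  1.74232925]), 'ft_force': array([ 1.22668539, -0.50105542,  0.32490967]), 'moment': array([-0.01843142,  0.02565192,  0.0173234 ]), 'opening': 1.0021786153797534}
```

View pics/top0.png

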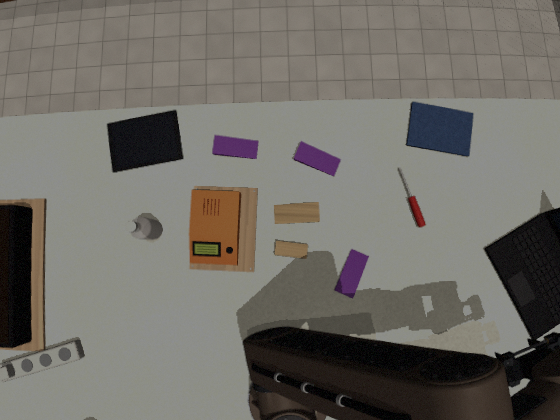

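View pics/side0.png

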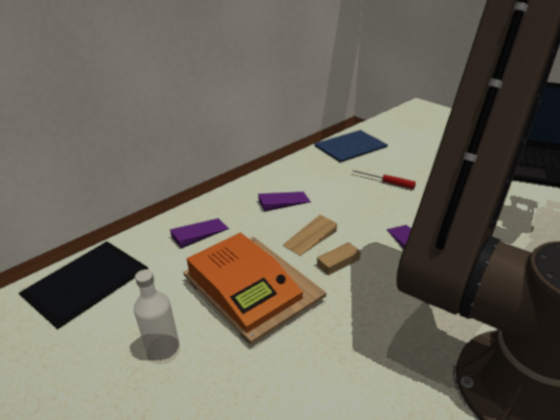

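The top view shows the controller around (222,229), its bare margin to the right at about x=248. The wedge is near (297,213), the offcut at (291,249), and the purple decoys are elsewhere. I'll zoom in for the corners.

```bash
python3 - <<'E'
import cv2,numpy as np
a=cv2.imread("pics/top0.png")[175:285,180:330]; a=cv2.convertScaleAbs(a,alpha=1.4)
cv2.imwrite("pics/topz.png",cv2.resize(a,None,fx=5.3,fy=5.3,interpolation=cv2.INTER_CUBIC))
a=cv2.imread("pics/side0.png")[200:350,170:370]
cv2.imwrite("pics/sidez.png",cv2.resize(a,None,fx=4,fy=4,interpolation=cv2.INTER_CUBIC))
E
```

```text
(no output)
```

View pics/topz.png

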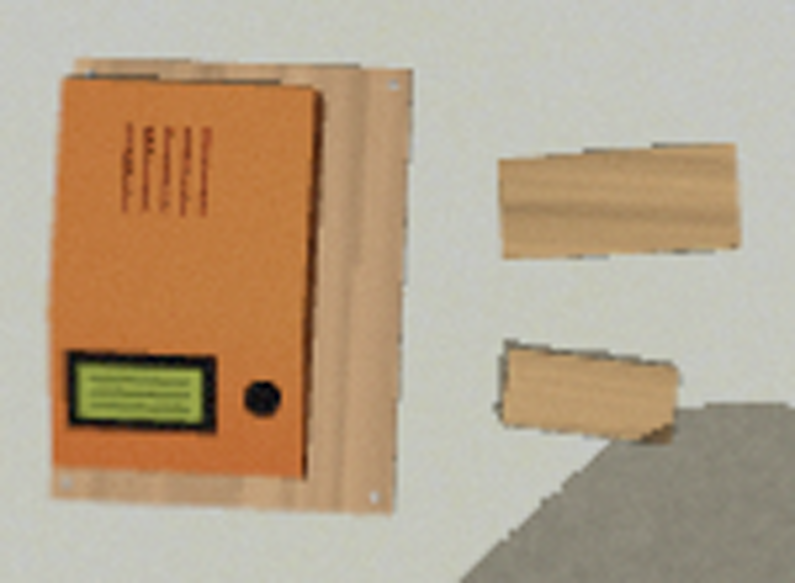

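View pics/sidez.png

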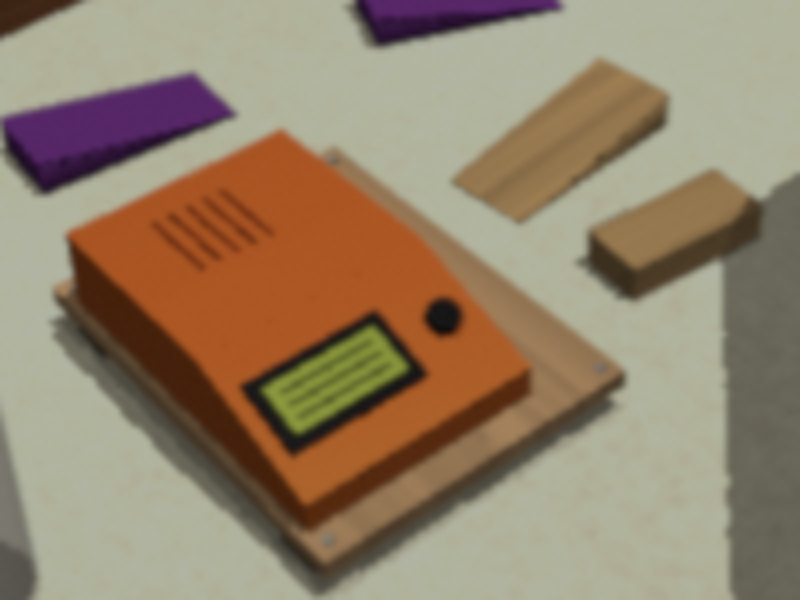

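The zooms show the wedge's thin end facing the board. It's slightly turned and sits off the board's middle. I'll fit the poses from corners in both views.

```bash
cat > geo.py <<'E'
import cv2,numpy as np
from cell import env,cams
from scipy.optimize import least_squares
def proj(n,P):
    i=cams.camera_info(n);K=np.array([[i['fx'],0,i['cx']],[0,i['fy'],i['cy']],[0,0,1]]);V=i['view']
    return cv2.projectPoints(np.array(P,float),cv2.Rodrigues(V[:3,:3])[0],V[:3,3],K,i['dist'])[0][:,0]
def T(p,L):
    L=np.array(L,float);c,s=np.cos(p[2]),np.sin(p[2])
    return np.c_[p[0]+c*L[:,0]-s*L[:,1],p[1]+s*L[:,0]+c*L[:,1],L[:,2]]
def px(n,q,s,o): return (np.array(q)+.5)/s-.5+np.array(o)
def fit(obs,p0):
    f=lambda p:np.concatenate([(proj(n,T(p,L))-q).ravel() for n,L,q in obs])
    r=least_squares(f,p0,x_scale=[10,10,.1],loss='soft_l1');return r.x,f(r.x)
def rel(c,w): # world pts -> controller frame
    d=np.array(w)[:,:2]-c[:2];k,s=np.cos(c[2]),np.sin(c[2]);return np.c_[k*d[:,0]+s*d[:,1],-s*d[:,0]+k*d[:,1]]
WL=[[30,70,2],[-30,70,2],[30,-70,26],[-30,-70,26]]
BL=[[130,-100,26],[-130,-100,26],[-130,100,26],[130,100,26]]
E
python3 - <<'E'
from geo import *
t=lambda q:px('top',q,5.3,(180,175)); s=lambda q:px('side',q,4,(170,200))
c,r=fit([('top',BL,t([(412,70),(393,514),(50,497),(77,60)])),('side',BL[:3],s([(332,148),(624,376),(322,568)]))],[600,50,0])
print('ctrl',c.round(3),r.round(1))
w,r=fit([('top',WL,t([(499,160),(504,259),(737,144),(740,247)])),('side',WL,s([(453,182),(520,222),(601,58),(668,97)]))],[600,-100,0])
print('wedge',w.round(3),r.round(1),'rel yaw',w[2]-c[2])
print('in ctrl: thin,butt',rel(c,T(w,[[0,70,0],[0,-70,0],[30,-70,0],[-30,-70,0]])).round(1))
OL=[[22.5,50,26],[-22.5,50,26],[22.5,-50,26]]
o,r=fit([('top',OL,t([(510,345),(500,425),(680,367)]))],[550,-100,0]);print('offcut',o.round(3),rel(c,T(o,[[22.5,50,0],[-22.5,50,0],[22.5,-50,0],[-22.5,-50,0]])).round(1))
print('press world',T(c,[[0,-85,26]]),'edge',T(c,[[0,-100,14]]),'butt world',T(w,[[0,-70,13]]))
print(rel(c,[[178.6,-598.9]]))
E
```

```text
ctrl [ 5.34755e+02  1.90429e+02 -7.20000e-02] [-1.3  0.  -1.9  0.4 -1.7  0.3 -1.5 -0.6  1.3 -0.8  0.8 -1.5  0.3 -1.4]
wedge [ 5.76636e+02 -3.87550e+01  1.70000e-02] [-1.2 -0.1 -1.3  0.2 -1.2 -0.  -0.7 -0.1  0.  -1.3  0.5 -0.6  0.5 -0.9
  1.2 -1.4] rel yaw 0.08934354909099607
in ctrl: thin,butt [[  52.  -155.9]
 [  64.5 -295.3]
 [  94.4 -292.6]
 [  34.6 -298. ]]
offcut [ 4.63991e+02 -2.16340e+01 -1.49000e-01] [[ -29.1 -168.5]
 [ -73.9 -165. ]
 [ -36.8 -268.2]
 [ -81.6 -264.7]]
press world [[528.65243147 105.64860987  26.        ]] edge [[527.57550218  90.68731904  14.        ]] butt world [[ 577.86033032 -108.74433701   13.        ]]
[[-298.56581325 -812.86255818]]
```

```bash
cat >> geo.py <<'E'
from scipy.spatial.transform import Rotation as Ro
C=np.array([534.755,190.429,-.072])
def plan(cx,cy,z,jaw,show=True):
    """TCP target in ctrl frame; jaw: direction of tool y in ctrl frame (rad, mod pi). prints tool-axis shift(norm) after turn, and turn."""
    st=env.state();R=Ro.from_euler('xyz',st['tcp_rot']).as_matrix()
    w=T(C,[[cx,cy,z]])[0]; d=w-st['eef_pos']
    y=np.arctan2(R[1,1],R[0,1]);dy=(C[2]+jaw-y+np.pi/2)%np.pi-np.pi/2
    turn=-dy # tool x is down
    R2=R@Ro.from_euler('x',turn).as_matrix()
    print('t',st['t'],'tcp ctrl',rel(C,[st['eef_pos']]).round(1),'z',st['eef_pos'][2].round(1),'F',st['ft_force'].round(1))
    print('shift now-axes',(R.T@d/500).round(4),'after turn',(R2.T@d/500).round(4),'turn',round(turn/np.pi,4),'j6',st['joints'][5].round(2))
    print('tool y ctrl',rel(C,[w+R[:,1]*1]) .round(2)-[cx,cy],'tool z',rel(C,[w+R[:,2]]).round(2)-[cx,cy])
E
python3 - <<'E'
from geo import *
# side push start, jaw along ctrl y
plan(145,-232,150,np.pi/2)
E
```

```text
t 0.1 tcp ctrl [[-298.5 -812.7]] z 228.1 F [ 1.2 -0.5  0.3]
shift now-axes [ 0.1571 -0.7722 -1.2406] after turn [ 0.1571 -1.1613 -0.887 ] turn 0.1152 j6 -0.11
tool y ctrl [[ 0.35 -0.94]] tool z [[-0.94 -0.35]]
```

Request:
{"name": "carry_out", "arguments": {"grip": [0.2,0.2,0.2,0.2,0.2], "linear": [[0,0,0],[0,0,0],[0,0,0],[0,-0.07,-0.055],[0,-0.07,-0.055]], "turn": [0.04,0.04,0.035,0,0]}}

```text
t: 0.6
eef_pos: [238.4, -532.4, 228.0]
tcp_rot: [-1.216, 1.57, 1.852]
ft_force: [-0.5, -0.3, 0.7]
opening: 0.635
```

Request:
{"name": "carry_out", "arguments": {"grip": [0.2,0.2,0.2,0.2,0.2], "linear": [[0,-0.07,-0.055],[0,-0.07,-0.055],[0,-0.07,-0.055],[0,-0.07,-0.055],[0,-0.07,-0.055]], "turn": [0,0,0,0,0]}}

```text
t: 1.1
eef_pos: [389.0, -366.8, 228.5]
tcp_rot: [-0.699, 1.571, 2.371]
ft_force: [1.0, -1.0, -1.3]
opening: 0.403
```

Request:
{"name": "carry_out", "arguments": {"grip": [0.2,0.2,0.2,0.2,0.2], "linear": [[0,-0.07,-0.055],[0,-0.07,-0.055],[0,-0.07,-0.055],[0,-0.07,-0.055],[0,-0.07,-0.055]], "turn": [0,0,0,0,0]}}

```text
t: 1.6
eef_pos: [538.7, -202.0, 228.5]
tcp_rot: [-0.084, 1.571, 2.986]
ft_force: [0.6, 0.5, -0.1]
opening: 0.401
```

```bash
python3 - <<'E'
from geo import *
plan(145,-240,40,np.pi/2)
E
```

```text
t 1.6 tcp ctrl [[  32.2 -391.1]] z 228.5 F [ 0.6  0.5 -0.1]
shift now-axes [ 0.3769 -0.302  -0.2259] after turn [ 0.3769 -0.3022 -0.2257] turn 0.0002 j6 1.17
tool y ctrl [[ 0. -1.]] tool z [[-1.  0.]]
```

Request:
{"name": "carry_out", "arguments": {"grip": [0.2,0.2,0.2,0.2,0.2], "linear": [[0.02,-0.076,-0.057],[0.02,-0.076,-0.057],[0.02,-0.076,-0.057],[0.02,-0.076,-0.057],[0.09,0,0]], "turn": [0,0,0,0,0]}}

```text
t: 2.1
eef_pos: [666.9, -56.1, 146.0]
tcp_rot: [3.098, 1.562, -0.111]
ft_force: [-0.2, -0.9, -0.3]
opening: 0.399
```

Request:
{"name": "carry_out", "arguments": {"grip": [0.2,0.2,0.2,0.2,0.2], "linear": [[0.09,0,0],[0.08,0,0],[0.05,0,0],[0.025,0,0],[0,0,0]], "turn": [0,0,0,0,0]}}

```text
t: 2.6
eef_pos: [661.7, -60.0, 19.6]
tcp_rot: [-0.084, 1.568, 2.986]
ft_force: [0.7, 0.0, 0.3]
opening: 0.399
```

```bash
python3 - <<'E'
from geo import *
plan(52,-242,19,np.pi/2)
E
```

```text
t 2.6 tcp ctrl [[ 144.6 -240.7]] z 19.6 F [0.7 0.  0.3]
shift now-axes [0.0017 0.0025 0.1852] after turn [0.0017 0.0026 0.1852] turn 0.0002 j6 1.45
tool y ctrl [[ 0. -1.]] tool z [[-1.  0.]]
```

Request:
{"name": "carry_out", "arguments": {"grip": [0.2,0.2,0.2,0.2,0.2], "linear": [[0,0,0.04],[0,0,0.03],[0,0,0.01],[0,0,0.01],[0,0,0.01]], "turn": [0,0,0,0,0]}}

```text
t: 3.1
eef_pos: [613.3, -56.8, 22.1]
tcp_rot: [2.966, 1.568, -0.247]
ft_force: [1.0, 0.3, 1.2]
opening: 0.402
```

Request:
{"name": "carry_out", "arguments": {"grip": [0.2,0.2,0.2,0.2,0.2], "linear": [[0,0,0.01],[0,0,0.01],[0,0,0.01],[0,0,0.01],[0,0,0.01]], "turn": [0,0,0,0,0]}}

```text
t: 3.6
eef_pos: [587.2, -54.8, 21.1]
tcp_rot: [2.559, 1.571, -0.655]
ft_force: [1.3, -0.5, 1.0]
opening: 0.4
```

```bash
python3 - <<'E'
from geo import *
plan(52,-242,19,np.pi/2)
a=cams.read_camera("top"); cv2.imwrite("pics/top1.png",a)
b=cams.read_camera("side"); cv2.imwrite("pics/side1.png",b)
k=dict(interpolation=cv2.INTER_CUBIC)
cv2.imwrite("pics/c1.png",np.hstack([cv2.resize(a[175:285,230:330],(400,440),**k),cv2.resize(b[180:290,260:360],(400,440),**k)]))
E
```

```text
t 3.6 tcp ctrl [[  70.  -240.8]] z 21.1 F [ 1.3 -0.5  1. ]
shift now-axes [0.0042 0.0024 0.0359] after turn [0.0042 0.0024 0.0359] turn 0.0002 j6 1.44
tool y ctrl [[ 0. -1.]] tool z [[-1.  0.]]
```

View pics/c1.png

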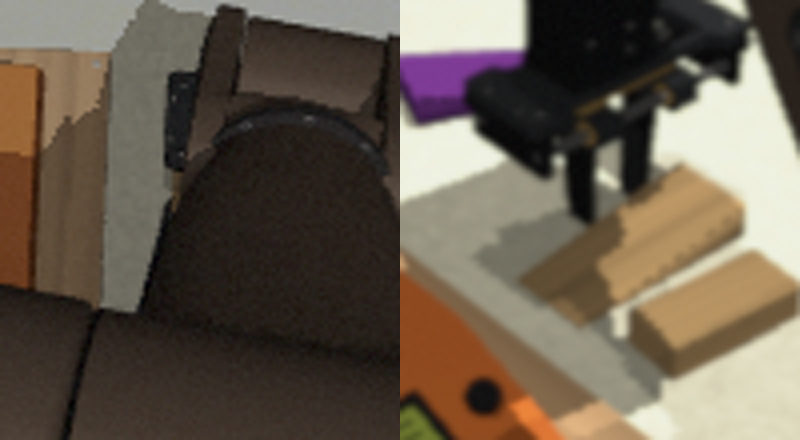

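The side view shows both fingers on the wedge's far long side and the wedge moving toward the middle, still clear of the offcut. I'll finish the lateral shift, then back off and look.

Request:
{"name": "carry_out", "arguments": {"grip": [0.2,0.2,0.2,0.2,0.2], "linear": [[0.002,0,0.01],[0,0,0.01],[0,0,0.01],[0,0,0.006],[0,0,0]], "turn": [0,0,0,0,0]}}

```text
t: 4.2
eef_pos: [569.0, -53.4, 20.1]
tcp_rot: [0.002, 1.57, 3.072]
ft_force: [0.6, 0.4, -0.2]
opening: 0.405
```

```bash
python3 - <<'E'
from geo import *
plan(14,-330,19,0)
b=cams.read_camera("side"); cv2.imwrite("pics/side2.png",b)
k=dict(interpolation=cv2.INTER_CUBIC)
cv2.imwrite("pics/c2.png",cv2.resize(b[180:290,260:400],(763,600),**k))
E
```

```text
t 4.2 tcp ctrl [[  51.7 -240.8]] z 20.1 F [ 0.6  0.4 -0.2]
shift now-axes [0.0022 0.1785 0.0755] after turn [ 0.0022 -0.0754  0.1785] turn -0.4999 j6 1.43
tool y ctrl [[ 0. -1.]] tool z [[-1.  0.]]
```

View pics/c2.png

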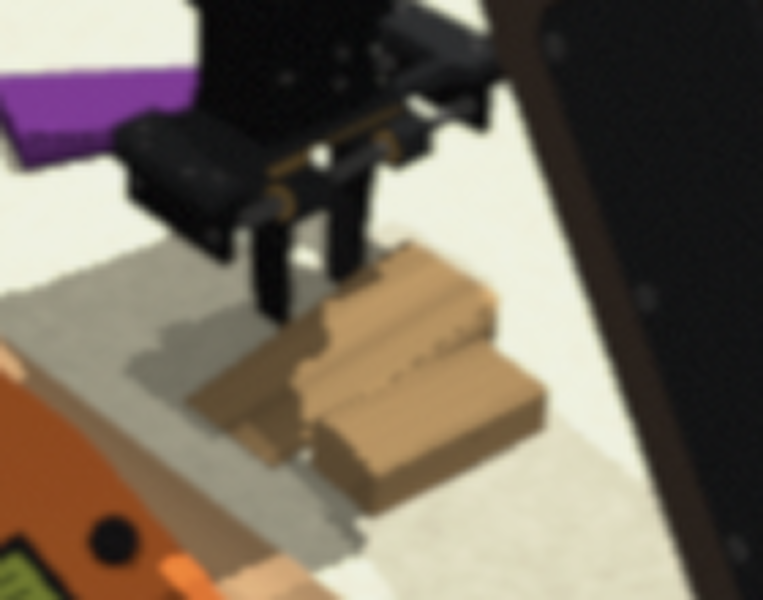

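The wedge's thin-end corners are at about (188,400) and (272,465) in the crop, its butt top at (408,240) and (497,297). There's a narrow gap to the offcut. Fitting the pose.

```bash
python3 - <<'E'
from geo import *
q=px('s',[(188,400),(272,465),(408,240),(497,297)],5.452,(260,180))
w,r=fit([('side',WL,q)],[540,-38,-.05]);print(w.round(3),r.round(1),w[2]-C[2]);print(rel(C,T(w,[[0,70,0],[0,-70,0],[-30,70,0],[-30,-70,0]])).round(1))
q=px('s',[(318,425),(375,473),(547,388),(485,343)],5.452,(260,180))
OL=[[22.5,50,26],[-22.5,50,26],[-22.5,-50,26],[22.5,-50,26]]
o,r=fit([('side',OL,q)],[464,-21,-.15]);print(o,r.round(1));print(rel(C,T(o,OL)).round(1))
E
```

```text
[ 5.26795e+02 -2.88820e+01 -7.10000e-02] [-1.   0.1  0.1  0.4  0.  -0.5  0.7 -0.2] 0.0009996490011203174
[[   7.8 -149.3]
 [   7.9 -289.3]
 [ -22.2 -149.3]
 [ -22.1 -289.3]]
[ 4.62463056e+02 -1.48208194e+01 -1.47073415e-01] [-1.7 -0.4  0.2  1.1  1.2  0.1 -0.1 -1.1]
[[ -31.2 -161.7]
 [ -76.  -158.4]
 [ -83.5 -258.1]
 [ -38.7 -261.5]]
```

The wedge is now square to the board at x≈8, with its thin end 49 mm out and about 8 mm clear of the offcut. Next I move the hand behind the butt.

Request:
{"name": "carry_out", "arguments": {"grip": [0.4,0.4,0.4,0.4,0.4], "linear": [[0,0,-0.06],[-0.05,0,0],[-0.05,0.06,0],[0,0.07,0],[0,0.06,0]], "turn": [0,0,-0.04,-0.04,-0.04]}}

```text
t: 4.75
eef_pos: [604.8, -151.4, 71.1]
tcp_rot: [2.363, 1.569, -0.468]
ft_force: [-0.4, 0.3, 0.0]
opening: 0.302
```

Request:
{"name": "carry_out", "arguments": {"grip": [0.4,0.4,0.4,0.4,0.4], "linear": [[0,0,0],[0,0,0],[0,0,0],[0,0,0],[0,0,0]], "turn": [-0.045,-0.045,-0.045,-0.045,-0.045]}}

```text
t: 5.25
eef_pos: [604.7, -150.1, 70.1]
tcp_rot: [-0.724, 1.571, -2.848]
ft_force: [0.0, 0.1, -0.8]
opening: 0.299
```

Request:
{"name": "carry_out", "arguments": {"grip": [0.4,0.4,0.4,0.4,0.4], "linear": [[0,0,0],[0,0,0],[0,0,0],[0,0,0],[0,0,0]], "turn": [-0.045,-0.045,-0.045,-0.02,0]}}

```text
t: 5.75
eef_pos: [604.7, -150.0, 70.1]
tcp_rot: [-0.963, 1.571, -2.604]
ft_force: [0.6, -0.0, 0.4]
opening: 0.297
```

```bash
python3 - <<'E'
from geo import *
plan(9,-325,24,0)
E
```

```text
t 5.75 tcp ctrl [[  94.2 -334.5]] z 70.1 F [ 0.6 -0.   0.4]
shift now-axes [ 0.0921 -0.1704 -0.0193] after turn [ 0.0921 -0.1704 -0.0191] turn 0.0004 j6 -0.28
tool y ctrl [[1. 0.]] tool z [[ 0. -1.]]
```

Request:
{"name": "carry_out", "arguments": {"grip": [0.4,0.4,0.4,0.4,0.4], "linear": [[0,-0.085,0],[0,-0.085,0],[0.06,0,0],[0.032,0,0],[0,0,-0.04]], "turn": [0,0,0,0,0]}}

```text
t: 6.25
eef_pos: [520.6, -125.1, 22.5]
tcp_rot: [-1.758, 1.569, 2.879]
ft_force: [1.5, -0.2, 0.2]
opening: 0.305
```

Request:
{"name": "carry_out", "arguments": {"grip": [0.4,0.4,0.4,0.4,0.4], "linear": [[0,0,-0.02],[0,0,-0.012],[0,0,-0.012],[0,0,-0.012],[0,0,-0.012]], "turn": [0,0,0,0,0]}}

```text
t: 6.75
eef_pos: [524.0, -89.9, 24.4]
tcp_rot: [1.181, 1.57, -0.462]
ft_force: [0.2, -1.4, 0.5]
opening: 0.301
```

```bash
python3 - <<'E'
from geo import *
plan(9,-250,22,0)
E
```

```text
t 6.75 tcp ctrl [[   9.4 -280.4]] z 24.4 F [ 0.2 -1.4  0.5]
shift now-axes [ 0.0048 -0.0009 -0.0608] after turn [ 0.0048 -0.0009 -0.0608] turn 0.0 j6 -0.22
tool y ctrl [[1. 0.]] tool z [[ 0. -1.]]
```

Request:
{"name": "carry_out", "arguments": {"grip": [0.4,0.4,0.4,0.4,0.4], "linear": [[0,0,-0.012],[0,0,-0.012],[0,0,-0.012],[0,0,-0.012],[0,0,-0.012]], "turn": [0,0,0,0,0]}}

```text
t: 7.25
eef_pos: [525.9, -59.7, 24.1]
tcp_rot: [0.321, 1.571, -1.321]
ft_force: [0.9, -1.8, 2.0]
opening: 0.301
```

Request:
{"name": "carry_out", "arguments": {"grip": [0.4,0.4,0.4,0.4,0.4], "linear": [[0,0,-0.012],[0,0,-0.012],[0,0,-0.012],[0,0,-0.012],[0,0,-0.012]], "turn": [0,0,0,0,0]}}

```text
t: 7.75
eef_pos: [528.0, -29.7, 24.1]
tcp_rot: [0.712, 1.571, -0.93]
ft_force: [0.1, -0.3, 0.8]
opening: 0.3
```

```bash
python3 - <<'E'
from geo import *
plan(9,-185,22,0)
a=cams.read_camera("top"); cv2.imwrite("pics/top3.png",a)
b=cams.read_camera("side"); cv2.imwrite("pics/side3.png",b)
k=dict(interpolation=cv2.INTER_CUBIC)
cv2.imwrite("pics/c3.png",np.hstack([cv2.resize(a[175:285,230:330],(400,440),**k),cv2.resize(b[190:300,230:330],(400,440),**k)]))
E
```

```text
t 7.75 tcp ctrl [[   9.1 -220.1]] z 24.1 F [ 0.1 -0.3  0.8]
shift now-axes [ 0.0043 -0.0002 -0.0701] after turn [ 0.0043 -0.0003 -0.0701] turn 0.0002 j6 -0.11
tool y ctrl [[1. 0.]] tool z [[ 0. -1.]]
```

View pics/c3.png

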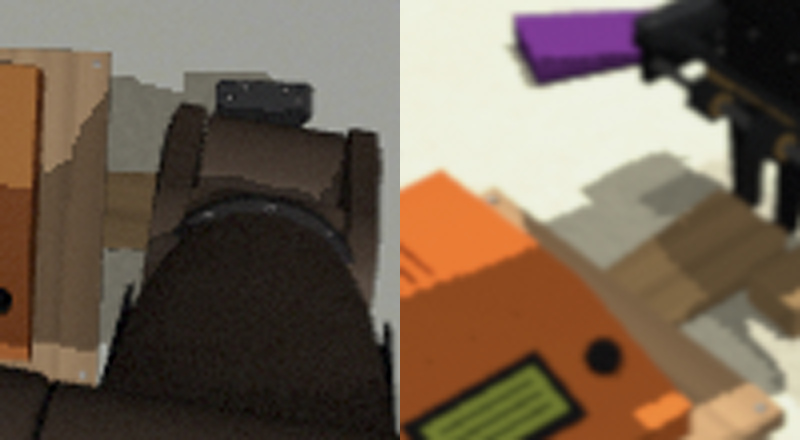

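The wedge is entering square under the middle of the edge (top crop, around (125,210)), about 30 mm in. I'll go slower from here.

Request:
{"name": "carry_out", "arguments": {"grip": [0.4,0.4,0.4,0.4,0.4], "linear": [[0,0,-0.01],[0,0,-0.01],[0,0,-0.01],[0,0,-0.01],[0,0,-0.01]], "turn": [0,0,0,0,0]}}

```text
t: 8.35
eef_pos: [529.8, -4.9, 24.1]
tcp_rot: [-0.396, 1.571, -2.039]
ft_force: [-0.3, -0.3, -1.0]
opening: 0.302
```

Request:
{"name": "carry_out", "arguments": {"grip": [0.4,0.4], "linear": [[0,0,-0.004],[0,0,-0.004]], "turn": [0,0]}}

```text
t: 8.55
eef_pos: [530.1, -1.1, 24.1]
tcp_rot: [0.229, 1.571, -1.413]
ft_force: [-0.2, -0.1, -0.3]
opening: 0.3
```

Request:
{"name": "carry_out", "arguments": {"grip": [0.4], "linear": [[0,0,-0.004]], "turn": [0]}}

```text
t: 8.65
eef_pos: [530.2, 0.8, 24.1]
tcp_rot: [0.121, 1.571, -1.522]
ft_force: [-0.4, -0.2, -0.2]
opening: 0.299
```

Request:
{"name": "carry_out", "arguments": {"grip": [0.4], "linear": [[0,0,-0.004]], "turn": [0]}}

```text
t: 8.75
eef_pos: [530.4, 2.7, 24.1]
tcp_rot: [0.49, 1.571, -1.152]
ft_force: [0.3, 0.1, 0.3]
opening: 0.299
```

```bash
python3 - <<'E'
from geo import *
plan(9,-180,22,0)
s=env.state();print(s['moment'])
E
```

```text
t 8.75 tcp ctrl [[   9.1 -187.5]] z 24.1 F [0.3 0.1 0.3]
shift now-axes [ 0.0042 -0.0002 -0.0151] after turn [ 0.0042 -0.0002 -0.0151] turn 0.0001 j6 -0.05
tool y ctrl [[1. 0.]] tool z [[ 0. -1.]]
[-0.04778747 -0.08901674  0.0319248 ]
```

Request:
{"name": "carry_out", "arguments": {"grip": [0.4], "linear": [[0,0,-0.003]], "turn": [0]}}

```text
t: 8.85
eef_pos: [530.5, 4.3, 24.1]
tcp_rot: [-0.025, 1.571, -1.667]
ft_force: [-0.2, -1.2, -0.3]
opening: 0.302
```

Request:
{"name": "carry_out", "arguments": {"grip": [0.4], "linear": [[0,0,-0.003]], "turn": [0]}}

```text
t: 8.95
eef_pos: [530.6, 5.7, 24.1]
tcp_rot: [0.32, 1.571, -1.323]
ft_force: [0.9, 0.6, -0.1]
opening: 0.301
```

Request:
{"name": "carry_out", "arguments": {"grip": [0.4], "linear": [[0,0,-0.002]], "turn": [0]}}

```text
t: 9.05
eef_pos: [530.6, 6.7, 24.1]
tcp_rot: [-0.072, 1.571, -1.715]
ft_force: [-0.8, -1.2, -0.7]
opening: 0.3
```

Request:
{"name": "carry_out", "arguments": {"grip": [0.4], "linear": [[0,0,-0.002]], "turn": [0]}}

```text
t: 9.15
eef_pos: [530.7, 7.4, 24.1]
tcp_rot: [0.103, 1.57, -1.539]
ft_force: [-0.4, -7.7, 1.1]
opening: 0.297
```

Contact force jumped to 7.7 N, so it's snug. I'll back off at once, rise clear, close the fingers and check that the box did not move.

Request:
{"name": "carry_out", "arguments": {"grip": [0.4,0.4,1,1,1], "linear": [[0,0,0.01],[0,0,0.06],[-0.08,0,0],[-0.09,0,0],[-0.05,0,0]], "turn": [0,0,0,0,0]}}

```text
t: 9.65
eef_pos: [528.7, -27.8, 136.9]
tcp_rot: [1.501, 1.568, -0.142]
ft_force: [0.7, 0.1, -0.2]
opening: 0.105
```

```bash
python3 - <<'E'
from geo import *
plan(5,-85,60,0)
a=cams.read_camera("top"); cv2.imwrite("pics/top4.png",a)
b=cams.read_camera("side"); cv2.imwrite("pics/side4.png",b)
# image registration of the box in the side view vs start
b0=cv2.imread("pics/side0.png")
for n,A,B,(y0,y1,x0,x1) in(("side",b0,b,(232,330,185,328)),):
    m=cv2.matchTemplate(cv2.cvtColor(B,6)[y0-6:y1+6,x0-6:x1+6],cv2.cvtColor(A,6)[y0:y1,x0:x1],cv2.TM_CCOEFF_NORMED);_,v,_,l=cv2.minMaxLoc(m);print(v,l[0]-6,l[1]-6)
k=dict(interpolation=cv2.INTER_CUBIC)
cv2.imwrite("pics/c4.png",cv2.resize(b[200:350,170:370],None,fx=4,fy=4,**k))
E
```

```text
t 9.65 tcp ctrl [[   9.7 -218.1]] z 136.9 F [ 0.7  0.1 -0.2]
shift now-axes [ 0.1538 -0.0098 -0.2661] after turn [ 0.1538 -0.0098 -0.2661] turn -0.0 j6 -0.11
tool y ctrl [[1. 0.]] tool z [[ 0. -1.]]
0.6740463376045227 0 0
```

View pics/c4.png

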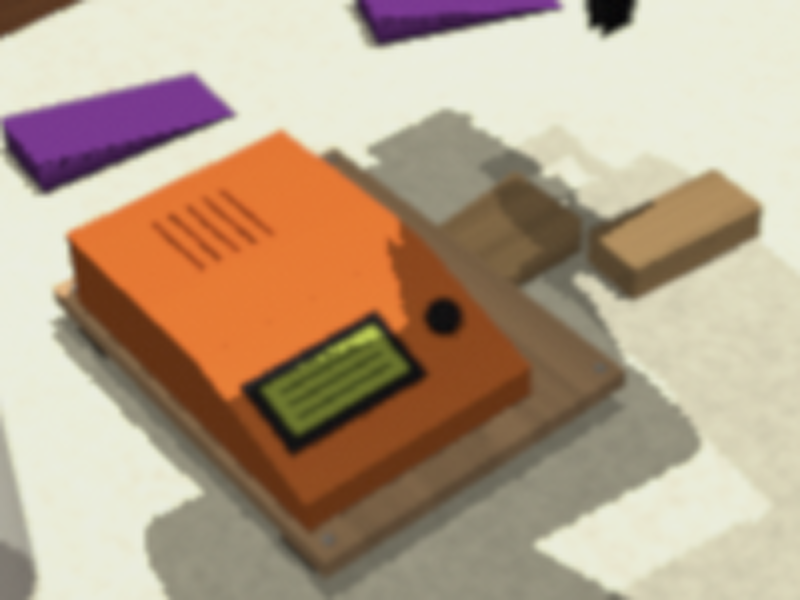

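Against the start picture, the box and offcut corners haven't moved, and the wedge is in under the middle. Now the press test.

Request:
{"name": "carry_out", "arguments": {"grip": [1,1,1,1,1], "linear": [[0,-0.004,-0.09],[0,-0.005,-0.09],[0.04,0,-0.086],[0.08,0,0],[0.04,0,0]], "turn": [0,0,0,0,0]}}

```text
t: 10.25
eef_pos: [531.8, 106.9, 51.1]
tcp_rot: [-1.422, 1.568, -3.062]
ft_force: [0.8, -0.0, 0.6]
opening: 0.002
```

Request:
{"name": "carry_out", "arguments": {"grip": [1,1,1], "linear": [[0.012,0,0],[0.006,0,0],[0,0,0]], "turn": [0,0,0]}}

```text
t: 10.55
eef_pos: [533.4, 105.4, 45.3]
tcp_rot: [1.429, 1.571, -0.213]
ft_force: [0.5, 0.3, 0.7]
opening: 0.006
```

```bash
python3 - <<'E'
from geo import *
plan(5,-85,40,0)
E
```

```text
t 10.55 tcp ctrl [[  4.8 -84.9]] z 45.3 F [0.5 0.3 0.7]
shift now-axes [0.0107 0.0004 0.0003] after turn [0.0107 0.0004 0.0003] turn 0.0 j6 0.15
tool y ctrl [[1. 0.]] tool z [[ 0. -1.]]
```

Request:
{"name": "carry_out", "arguments": {"grip": [1,1], "linear": [[0.006,0,0],[0,0,0]], "turn": [0,0]}}

```text
t: 10.75
eef_pos: [533.5, 105.5, 42.6]
tcp_rot: [1.654, 1.57, 0.012]
ft_force: [-1.0, 0.2, 0.1]
opening: 0.0
```

Request:
{"name": "carry_out", "arguments": {"grip": [1,1], "linear": [[0.002,0,0],[0,0,0]], "turn": [0,0]}}

```text
t: 10.95
eef_pos: [533.3, 105.7, 41.4]
tcp_rot: [1.556, 1.57, -0.087]
ft_force: [-0.2, -0.7, -1.0]
opening: 0.003
```

Request:
{"name": "carry_out", "arguments": {"grip": [1,1], "linear": [[0.002,0,0],[0,0,0]], "turn": [0,0]}}

```text
t: 11.15
eef_pos: [533.3, 105.7, 40.3]
tcp_rot: [1.465, 1.57, -0.178]
ft_force: [0.4, -0.8, 3.5]
opening: 0.005
```

Request:
{"name": "carry_out", "arguments": {"grip": [1,1], "linear": [[0.001,0,0],[0,0,0]], "turn": [0,0]}}

```text
t: 11.35
eef_pos: [533.3, 105.7, 40.3]
tcp_rot: [1.518, 1.57, -0.125]
ft_force: [-2.5, -1.2, 9.5]
opening: 0.002
```

Request:
{"name": "carry_out", "arguments": {"grip": [1,1], "linear": [[0.001,0,0],[0,0,0]], "turn": [0,0]}}

```text
t: 11.55
eef_pos: [533.3, 105.7, 40.2]
tcp_rot: [1.535, 1.57, -0.107]
ft_force: [-3.5, -0.9, 16.0]
opening: 0.001
```

At 16 N the point is 0.1 mm lower than at 3.5 N, so the box is solid. I'll hold, release and retreat.

Request:
{"name": "carry_out", "arguments": {"grip": [1,1,1,1,1], "linear": [[0,0,0],[0,0,0],[0,0,0],[0,0,0],[0,0,0]], "turn": [0,0,0,0,0]}}

```text
t: 12.05
eef_pos: [533.4, 105.7, 40.2]
tcp_rot: [1.561, 1.57, -0.081]
ft_force: [-3.7, -0.7, 16.8]
opening: 0.004
```

Request:
{"name": "carry_out", "arguments": {"grip": [1,1,1,1,1], "linear": [[-0.004,0,0],[-0.02,0,0],[-0.08,0,0],[-0.09,0,0],[-0.09,0,0]], "turn": [0,0,0,0,0]}}

```text
t: 12.55
eef_pos: [532.8, 105.7, 183.1]
tcp_rot: [-1.301, 1.57, -2.944]
ft_force: [0.8, 0.2, -0.5]
opening: 0.005
```

Request:
{"name": "carry_out", "arguments": {"grip": [1,1,1,1,1], "linear": [[0,0,0.09],[0,0,0.09],[0,0,0.09],[0,0,0.09],[0,0,0]], "turn": [0,0,0,0,0]}}

```text
t: 13.05
eef_pos: [520.1, -78.0, 181.6]
tcp_rot: [0.67, 1.57, -0.977]
ft_force: [-0.2, 1.0, 0.2]
opening: 0.002
```

```bash
python3 - <<'E'
from geo import *
plan(5,-85,40,0)
b=cams.read_camera("side"); cv2.imwrite("pics/side5.png",b)
cv2.imwrite("pics/c5.png",cv2.resize(b[200:350,170:370],None,fx=4,fy=4,interpolation=cv2.INTER_CUBIC))
E
```

```text
t 13.05 tcp ctrl [[   4.7 -268.8]] z 181.6 F [-0.2  1.   0.2]
shift now-axes [ 0.283  -0.0009 -0.3677] after turn [ 0.283   0.0005 -0.3677] turn -0.0012 j6 -0.2
tool y ctrl [[1. 0.]] tool z [[ 0. -1.]]
```

View pics/c5.png

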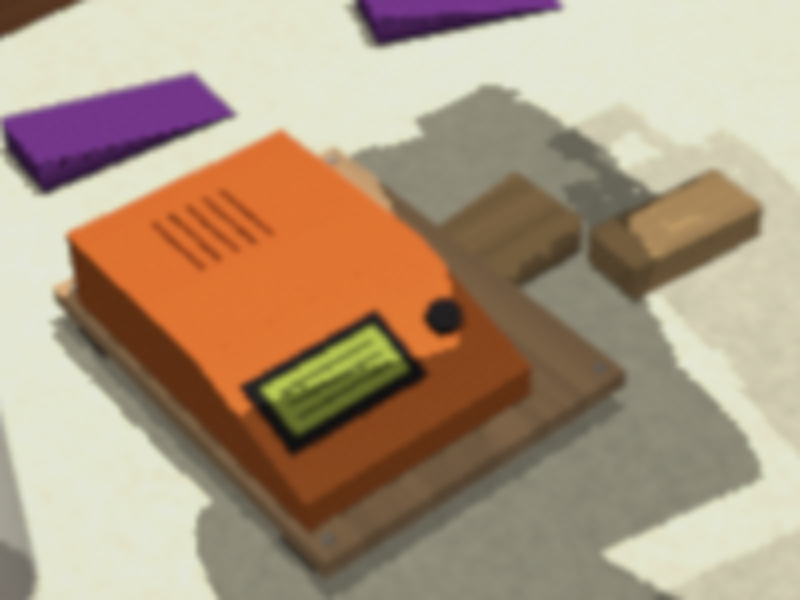

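The box, the wedge (butt corner at about (580,230)) and the offcut look the same as before the press. The hand is well clear, so I'm handing in.

```bash
python3 -c "
from cell import env
print(env.job_done())"
```

```text
the job is handed in; nothing more can be done
None
```

The wedge is snug under the middle of the overhanging side and the box no longer dips. I handed the job in at about 13 s of the 51 s allowed, with the hand clear.

- **Pushing in:** I first slid the wedge sideways along the table to square it up near the middle, about 8 mm off centre. I then pushed it by its butt, thin end first, until it went tight about 67 mm in past the board's edge, by my estimate.
- **Press test:** Pressing the bare margin with 16–17 N for over half a second lowered the pressed point by only about 0.1 mm, compared with 3.5 N. One press was enough.
- **Last checks:** In the side-camera pictures, before and after the press, the box and offcut showed no visible shift from the start. The wedge also stayed put through the press.
- **What disagreed:**
  - The last push step read 7.7 N for a moment, above the 6 N that may shift the box. I backed off at once.
  - An automatic image match of the box against the start picture also gave zero shift, but with a low score (0.67) because the arm's shadow had moved. I relied on the corner positions I saw instead.
  - I did not check the bottle and screwdriver in a final picture, but the hand stayed well away from both.

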